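# Post a vial carrier through a sprung one-way flap

## Robot

A 6-joint arm with a two-finger parallel gripper is mounted at the origin on a cart in front of the work surface, level with it; the furniture and walls round the work are solid. World frame = base frame: x ahead of the robot, y to its left, z up, the work surface at z = 0. Lengths are in mm, angles in rad, forces in N, time in s.
With the tool pointing down it reaches from about 350 to 775 mm from the base axis. Payload 7.3 kg.
Tool frame: the origin (TCP) lies midway between the tips of the shut fingers; the grasp point (between the pads) lies 19 mm behind it; z points along the fingers, x is the direction in which the jaws open and shut, and the axes are right-handed (so a half turn about z gives the same grasp; the last joint's range is limited). The gripper opens to 92 mm and grips with 3 to 60 N. Pads are 19 mm wide; open, the fingers measure 130 mm over their backs; the gripper's body (75 mm by 190 mm) begins 47 mm behind the grasp point.
Start: joints at [1.157, 0.342, 1.524, -0, 1.275, -0.146], TCP at [138.905, 506.311, 226.741] pointing down, gripper open.
Joint ranges: [-2.53, 2.53], [-0.77, 2.02], [0.04, 2.7], [-1, 4.14], [0.28, 2.66], [-3.11, 3.11]. Speed limits (rad/s): [2.57, 2.57, 3.14, 3.14, 3.14, 3.14].

## Interface

Orientations are given as [roll, pitch, yaw] about the fixed x, y, z axes, in that order (R = Rz(yaw) Ry(pitch) Rx(roll)).
In Python, from plant import bot gives the robot as it stands.
- The arm moves only by the shell command python3 -m pendant 'ROWS' [OPENING]. ROWS is JSON, a list of rows, each an object with "linear": the shift along the world's x, y, z in mm, a list of three; "twist": the turn about the world's z in degrees. In form: [{"linear": [x, y, z], "twist": twist}, ...]. A call has 1 to 20 rows; each row is the pose to reach, as a shift and turn from the pose commanded when the call began; what a row does not reach only later rows make up. A row lasts 1/8 s, in which the tool goes at most 62.5 mm and 10.7 degrees, less where a joint would pass 70% of its speed; a pose out of reach is approached as far as the arm can. A call with a gripper value outside its range is refused whole. OPENING is the closure in counts, from 0 (fully open) to 255 (shut), set as the call begins (- or left out, the last holds). The fingers move at their own pace and stop on an object; the grip force is fixed at half the most. Time passes only in rows, so rows that repeat a pose let the fingers close. It gives the time, the measured TCP pose, the force and the opening at its end, in the units of the state.
- bot.get_obs(): the state, without advancing time (a new reading comes with each control period).
- bot.capture(name): name is "scene" or "top" or "wrist"; returns a dict with "frame" (384x512x3 uint8, blue, green, red), "z_map" (384x512 float32, mm along the optical axis (not along the pixel's ray), 0 where there is no reading), "fx", "fy", "cx", "cy" (pixels), "rvec" (rotation vector, rad) and "tvec" (3), from world to camera coordinates, as OpenCV has them. Camera axes: x right, y down, z forward; pixel columns grow to the right and rows downward; lengths in mm; the calibration is good to about 2 mm. The wrist camera is an equidistant fisheye: a pixel r from the principal point sees the ray r / f radians off the axis. A picture is of the moment at which its call begins.
- bot.close_job(): hands the job in, once; it reports no verdict.
The state is a dict: "time": time; "joint_positions": joint angles; "dq": joint speeds; "tau": joint torques, N m; "tool_pos": TCP position; "tcp_rot": TCP orientation; "contact_force": force on the tool from outside, world axes, zero at the start; "moment": the same for the moment, N m; "grip_width": finger opening in mm.
Only numpy, scipy, OpenCV 4.12 (cv2) and the standard library are available. Lean on these libraries where they do the work, as an engineer would, in place of code of your own. Each camera call takes 0.05 s, during which the arm holds its last target. There are 200 camera calls.

## Task

Pick up the blue vial carrier by its black post and set it, rounded nose towards the orange flap, in the open entry end of the white transfer lane, short of the flap. Push it steadily, without forcing it, along the lane floor through the one-way flap and on under the hood until it meets the sprung buffer hidden there; press the buffer gently with about 8 N for a second without driving it to the end of its travel. Then let go and lift away so that the flap shuts behind the carrier, keeping the carrier upright and leaving the two vials and the dropper bottle around the lane where they stand.

Things in the scene. Friction and masses are not known exactly. Their poses are not given: they have to be found in the camera images.
- carrier_center (a point): Blue carrier, 36 mm wide (x), 100 mm long (y), body 20 mm high, about 0.2 kg, with a white-capped vial fixed upright in its middle (24 mm across, top 60 mm above the underside). This point: on the vial's axis, 29 mm above the underside. +y points to the rounded nose, whose tip is 50 mm ahead; the tail is 50 mm behind.
- carrier_post (a point): Middle of the carrier's black upright grip post, 39 mm above the underside, 36 mm behind the carrier's middle. Post: 24 mm wide (x), 14 mm thick (y), from 20 to 58 mm above the underside. Pinch it across its 24 mm width from above, fingertips above the 20 mm body and the 22 mm lane walls. Axes as the carrier's.
- dock: White open-topped transfer lane, fixed to the worktop. Origin: on the worktop under the flap, mid-lane; +y is the pushing direction, z up. Lane floor 3 mm high, walls 22 mm high. Entry: y = -125 to -25 mm, 48 mm wide inside, open at its end, then tapering to a 41 mm throat at the flap. Beyond the flap 41 mm wide, with a pocket at +x for the open flap.
- hood_mouth (a point): Mouth of the grey hood that covers the lane's far end (lane y = 136 to 212 mm, top 39 mm high); point on the lane floor, mid-lane. Under the hood a stop carries a black sprung buffer, 26 mm wide, 6 to 22 mm high. The stop is set differently every time and is not reported: the free buffer's face lies 16 to 34 mm (lane y = 152 to 170 mm) inside the mouth.
- flap (a joint): Orange flap, 42 mm long, up to 27 mm high, upright hinge on the lane's +x side (x = 25 mm, y = 0). 0 = shut across the lane; grows to 1.5 rad as the carrier pushes it towards +y. A spring shuts it (0.02 to 0.065 N m, 1 to 4 N along the lane); it cannot swing towards -y. Free to shut once the carrier's middle is at lane y = 93 mm or more.
- end_stop: End-stop bracket under the hood, not in view; origin fixed at lane y = 205 mm, on the worktop. Its sliding block carries the sprung buffer and is clamped at an unknown place, see hood_mouth. The buffer pushes back with 3 N when first touched, rising by 1.2 N per mm (8 N at about 4 mm) up to 15 N at the end of its 10 mm travel, and returns slowly when released.
- vial_blue: Bystander: blue-capped vial, 24 mm across, 52 mm high, stands on the worktop on the far side of the lane; origin under its middle.
- vial_black: Bystander: black-capped vial, 24 mm across, 52 mm high, far side of the lane; origin under its middle.
- dropper: Bystander: white dropper bottle, 27 mm across, 53 mm high, near side of the lane; origin under its middle.

How it is judged:
By the outcome, as a careful person would: the job done as asked, in the order asked, and still so for the second after the job is handed in, with the robot touching nothing.
It also fails if it takes over 64 s, if anything falls off the work surface, if the arm or the gripper's body presses on something with over 40 N, if the wrist force passes 120 N, or if a joint passes its speed limit or range.

## Working session

There is one attempt and no reset: what is moved stays moved. The work goes in short steps, Python scripts to look and compute and a shell command to move; the robot and the scene stay as the last step left them, time stands still between calls to the robot, and variables do not carry over. Pictures are saved under pics/ and viewed, about 8 in all and at most 12, crops included, and the job is handed in when it is done.

```bash
mkdir -p pics; ls
python3 - <<'E'
from plant import bot
import cv2,numpy as np
o=bot.get_obs();print(o)
for n in("scene","top"):
    c=bot.capture(n);cv2.imwrite(f"pics/{n}0.png",c["frame"]);np.savez(f"{n}0.npz",**c);print(n,c["fx"],c["cx"],c["rvec"],c["tvec"])
E
```

```text
pics
{'time': 0.0, 'joint_positions': array([ 1.15699835e+00,  3.42705967e-01,  1.52501832e+00, -2.21460975e-05,
        1.27541570e+00, -1.46011842e-01]), 'dq': array([ 8.59995691e-04, -1.14063322e-03, -3.72100848e-05, -1.26048757e-03,
        1.37807879e-03, -9.92879558e-04]), 'tau': array([ 8.16277807e-04, -4.31248891e+01, -2.44215167e+01,  7.18762167e-02,
        5.58859447e-02, -1.38344622e-04]), 'tool_pos': array([138.73609968, 505.9072729 , 226.05321698]), 'tcp_rot': array([-3.14138848e+00,  1.53394903e-03,  1.30301682e+00]), 'contact_force': array([-0.13275022,  0.24167459, -0.10355611]), 'moment': array([ 0.01559527, -0.05625659, -0.00223382]), 'grip_width': 91.90300782958072}
scene 495.5885553651526 255.0303884238133 [ 2.1328925  -0.56351739  0.25939663] [-468.63373839  209.18351065  969.97393288]
top 421.18371292284735 256.07182709166 [ 2.20008899 -2.16289038  0.12515611] [ -23.55784655  549.12407733 1162.65929766]
```

View pics/scene0.png

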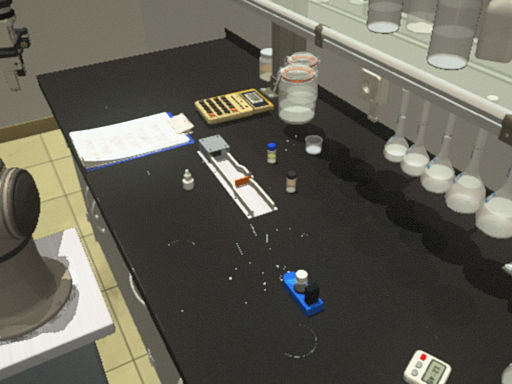

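View pics/top0.png

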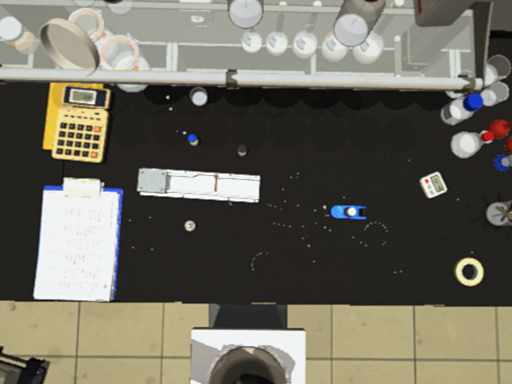

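Scene: the carrier is at about (303,290) with its nose up-left. In the top view it is at (348,212), nose left; the lane runs from (260,190) to the hood at (152,181), with the flap at (216,184). Next I'll measure them.

```bash
cat > h.py <<'E'
import cv2,numpy as np
def cast(c,px,z,fish=False):
    """pixels -> world points on plane height z"""
    px=np.atleast_2d(np.asarray(px,float));R=cv2.Rodrigues(np.asarray(c["rvec"],float))[0];t=np.asarray(c["tvec"],float).ravel()
    K=np.array([[c["fx"],0,c["cx"]],[0,c["fy"],c["cy"]],[0,0,1.]])
    if fish:
        n=cv2.fisheye.undistortPoints(px[:,None],K,np.zeros(4))[:,0]
    else: n=(px-[c["cx"],c["cy"]])/[c["fx"],c["fy"]]
    d=np.c_[n,np.ones(len(n))]@R;o=-R.T@t
    return o+d*((z-o[2])/d[:,2])[:,None]
def mask(c,lo,hi,box=None):
    h=cv2.cvtColor(c["frame"],cv2.COLOR_BGR2HSV);m=cv2.inRange(h,np.array(lo),np.array(hi))
    if box is not None:
        k=np.zeros_like(m);x0,y0,x1,y1=box;k[y0:y1,x0:x1]=255;m&=k
    return m
def pts(m): return np.argwhere(m>0)[:,::-1].astype(float)
E
python3 - <<'E'
from h import *
c=dict(np.load("top0.npz"))
b=pts(mask(c,(95,120,60),(125,255,255),(320,195,375,230)));w=cast(c,b,18)
r=cv2.minAreaRect(w[:,:2].astype(np.float32));print("carrier",r,cv2.boxPoints(r).round(),len(b))
k=pts(mask(c,(0,0,190),(180,40,255),(340,205,358,220)));print("cap",cast(c,k.mean(0),60),len(k))
m=mask(c,(0,0,130),(180,60,255),(130,160,268,210));w=cast(c,pts(m),8)
r=cv2.minAreaRect(w[:,:2].astype(np.float32));print("lane",r,cv2.boxPoints(r).round())
f=pts(mask(c,(3,120,80),(22,255,255),(200,165,235,205)));print("flap",cast(c,f.mean(0),25),len(f),cast(c,[f.min(0),f.max(0)],25))
g=cast(c,[[190,139],[242,151],[190,226]],50);print(g)
im=np.hstack([cv2.resize(c["frame"][155:215,130:270],None,fx=5,fy=5,interpolation=2)]);cv2.imwrite("pics/lane.png",im)
E
```

```text
carrier ((482.03021240234375, -276.74481201171875), (39.72435760498047, 103.20845031738281), 0.9430181980133057) [[ 461. -225.]
 [ 463. -329.]
 [ 503. -328.]
 [ 501. -225.]] 376
cap [[ 482.67895559 -276.19103696   60.        ]] 47
lane ((553.0813598632812, 150.8451385498047), (346.7857360839844, 79.1880874633789), 87.22249603271484) [[505. -20.]
 [584. -24.]
 [601. 322.]
 [522. 326.]]
flap [[555.74929309 101.85937135  25.        ]] 12 [[571.37076685 102.25555447  25.        ]
 [540.16670212 101.46417435  25.        ]]
[[676.63873088 172.60198493  50.        ]
 [645.62164219  27.06590364  50.        ]
 [435.23031697 165.12234246  50.        ]]
```

View pics/lane.png

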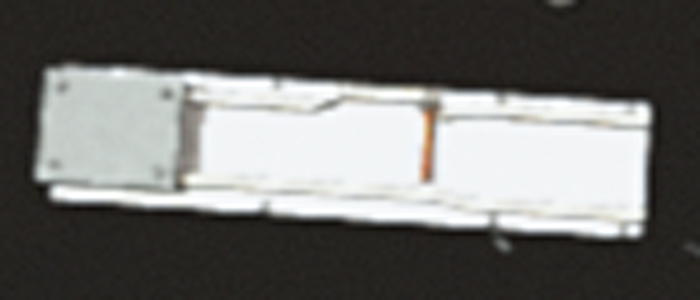

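```bash
python3 -m pendant '[{"linear":[300,-300,0],"twist":-40},{"linear":[300,-300,0],"twist":-40},{"linear":[300,-300,0],"twist":-40},{"linear":[300,-300,0],"twist":-40},{"linear":[300,-300,0],"twist":-40},{"linear":[300,-300,0],"twist":-40},{"linear":[300,-300,0],"twist":-40},{"linear":[344,-818,-70],"twist":-73.6},{"linear":[344,-818,-70],"twist":-73.6},{"linear":[344,-818,-70],"twist":-73.6},{"linear":[344,-818,-70],"twist":-73.6},{"linear":[344,-818,-70],"twist":-73.6},{"linear":[344,-818,-70],"twist":-73.6},{"linear":[344,-818,-70],"twist":-73.6},{"linear":[344,-818,-70],"twist":-73.6},{"linear":[344,-818,-70],"twist":-73.6},{"linear":[344,-818,-70],"twist":-73.6},{"linear":[344,-818,-70],"twist":-73.6},{"linear":[344,-818,-70],"twist":-73.6},{"linear":[344,-818,-70],"twist":-73.6}]' 60
python3 - <<'E'
from plant import bot
from h import *
o=bot.get_obs();print(o["time"],o["tool_pos"],o["tcp_rot"],o["grip_width"])
c=bot.capture("wrist");np.savez("w1.npz",**c);cv2.imwrite("pics/w1.png",c["frame"])
c=bot.capture("top");np.savez("top1.npz",**c)
E
```

```text
time: 2.6
tool_pos: [483.2, -310.8, 157.2]
tcp_rot: [3.141, -0.0, 0.02]
contact_force: [0.0, 0.6, -0.2]
grip_width: 70.1
2.6 [ 483.17644099 -310.79357202  157.16395874] [ 3.14130426e+00 -4.88504638e-04  1.97204380e-02] 70.10907476094248
```

View pics/w1.png

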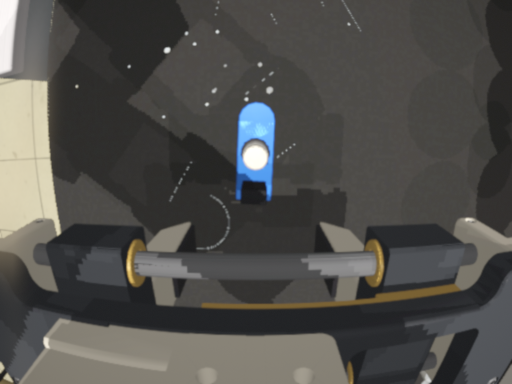

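Wrist view: the carrier lies straight, nose up at (256,103), cap at (256,155) and post at about (255,192), between the open fingers.

Run:
```python
from h import *
c=dict(np.load("w1.npz"))
b=pts(mask(c,(95,120,60),(125,255,255),(225,90,290,210)));w=cast(c,b,20,True)
r=cv2.minAreaRect(w[:,:2].astype(np.float32));print(r);print(cv2.boxPoints(r).round(1))
k=pts(mask(c,(0,0,150),(180,50,255),(235,138,275,172)));print("cap",cast(c,k.mean(0),60,True),len(k))
v=cv2.cvtColor(c["frame"],cv2.COLOR_BGR2GRAY)[176:204:3,236:276];print(v)
```

```text
((482.3656921386719, -276.56573486328125), (99.22732543945312, 37.22160339355469), 88.79134368896484)
[[ 462.7 -325.8]
 [ 499.9 -326.6]
 [ 502.  -227.4]
 [ 464.8 -226.6]]
cap [[ 482.44553976 -275.01458502   60.        ]] 558
[[ 56  70  77  79  79  79  80  79  79  81  86 100 124 137 143 145 145 146
  146 145 145 145 145 145 145 145 146 145 145 145 145 145 145 144 138 117
   87  68  63  64]
 [ 57  71  77  79  79  79  77  76  75  75  75  75  76  83 101 116 129 137
  139 139 139 139 140 141 141 141 141 142 143 144 143 143 144 143 135 111
   84  75  74  73]
 [ 60  72  78  79  79  72  53  32  25  25  24  26  26  26  26  26  31  37
   40  40  41  42  46  48  48  49  48  50  63  95 127 141 143 141 133 107
   82  75  75  74]
 [ 66  76  79  79  76  59  38  26  25  24  24  24  24  24  24  25  24  26
   27  27  28  27  28  29  28  27  27  27  31  67 117 145 154 155 147 118
   86  74  74  73]
 [ 68  76  78  77  68  48  31  26  25  24  25  24  24  24  24  23  23  23
   26  26  25  25  26  27  28  27  27  28  28  41  90 139 158 159 147 119
   87  74  74  74]
 [ 80  97 104  99  77  47  32  30  29  29  30  29  31  29  29  29  30  29
   29  29  30  32  34  37  41  49  55  56  55  56  88 138 157 156 139 107
   81  73  72  72]
 [ 85 101 105 101  80  50  32  30  30  30  29  29  30  29  29  30  31  30
   30  31  31  30  29  30  32  33  39  50  56  58  79 115 134 141 125  95
   74  69  68  68]
 [ 82  99 104 100  77  46  30  30  29  30  28  30  29  31  30  29  30  31
   30  31  31  30  31  30  31  30  31  31  31  34  60  90 103 102  83  61
   48  48  47  47]
 [ 55  58  58  55  43  31  29  29  29  30  29  30  29  29  29  29  29  30
   29  29  29  28  29  29  30  29  30  32  35  40  54  70  78  73  61  50
   47  46  46  46]
 [ 57  59  58  57  48  39  35  33  33  34  32  33  32  31  30  31  30  30
   30  30  30  31  30  33  36  39  40  40  41  39  41  45  47  47  46  46
   47  48  48  47]]
```

```bash
python3 -m pendant '[{"linear":[-1,-1.5,-40],"twist":-1.5},{"linear":[-1,-1.5,-80],"twist":-1.5},{"linear":[-1,-1.5,-105],"twist":-1.5},{"linear":[-1,-1.5,-120],"twist":-1.5},{"linear":[-1,-1.5,-130],"twist":-1.5},{"linear":[-1,-1.5,-130],"twist":-1.5},{"linear":[-1,-1.5,-130],"twist":-1.5}]' 
python3 -m pendant '[{"linear":[0,0,0],"twist":0},{"linear":[0,0,0],"twist":0},{"linear":[0,0,0],"twist":0},{"linear":[0,0,0],"twist":0},{"linear":[0,0,0],"twist":0},{"linear":[0,0,0],"twist":0},{"linear":[0,0,0],"twist":0},{"linear":[0,0,0],"twist":0}]' 255
```

```text
time: 3.58
tool_pos: [482.4, -313.6, 27.6]
tcp_rot: [3.14, -0.001, -0.008]
contact_force: [0.0, -0.7, 0.4]
grip_width: 69.9
time: 4.58
tool_pos: [481.9, -313.2, 26.7]
tcp_rot: [3.142, -0.0, -0.008]
contact_force: [-0.4, 0.4, -0.1]
grip_width: 23.9
```

```bash
python3 -m pendant '[{"linear":[0,0,40],"twist":0},{"linear":[0,0,80],"twist":0},{"linear":[20,40,80],"twist":-2.3},{"linear":[35,90,80],"twist":-2.3},{"linear":[50,140,80],"twist":-2.3},{"linear":[60,190,80],"twist":-2.3},{"linear":[64,210,80],"twist":-2.3},{"linear":[64,210,80],"twist":-2.3},{"linear":[64,210,80],"twist":-2.3},{"linear":[64,210,80],"twist":-2.3},{"linear":[64,210,80],"twist":-2.3}]'
python3 - <<'E'
from plant import bot
from h import *
o=bot.get_obs();print(o["time"],o["tool_pos"],o["tcp_rot"],o["contact_force"],o["grip_width"])
c=bot.capture("wrist");np.savez("w2.npz",**c);a=c["frame"]
c=bot.capture("top");np.savez("top2.npz",**c)
b=cv2.resize(c["frame"][150:230,130:300],(512,241),interpolation=2)
cv2.imwrite("pics/w2.png",np.vstack([a[:340],b]))
E
```

```text
time: 5.95
tool_pos: [545.8, -104.2, 106.7]
tcp_rot: [3.142, -0.0, -0.049]
contact_force: [-0.0, -0.5, -2.2]
grip_width: 23.8
5.95 [ 545.7504465  -104.19308984  106.6892779 ] [ 3.14150523e+00 -3.18857136e-05 -4.94336693e-02] [-0.02177356 -0.53609035 -2.22894752] 23.79247614170513
```

View pics/w2.png

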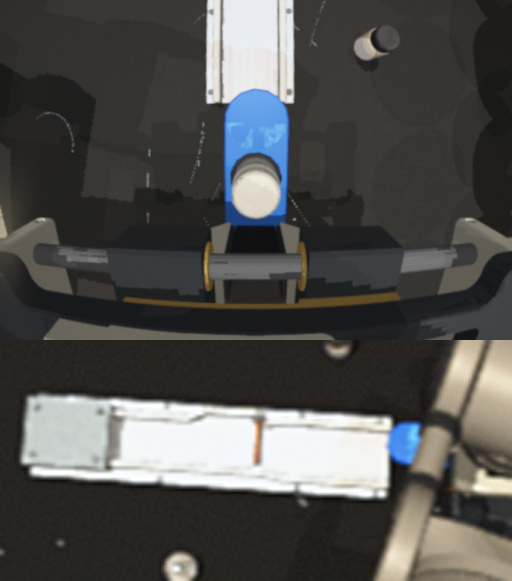

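Wrist view: the carrier is held upright and straight; the lane entry end is at row 103, columns 207–294, just ahead of the nose. The top view agrees.

Run:
```python
from h import *
c=dict(np.load("w2.npz"))
m=mask(c,(0,0,120),(180,60,255),(190,0,310,104))
for z in(3,22):
  P=[]
  for r in range(4,100,8):
    x=np.where(m[r])[0]; q=cast(c,[[x.min()-.5,r],[x.max()+.5,r]],z,True); P.append(np.r_[q.mean(0)[:2],np.linalg.norm(q[1]-q[0])])
  P=np.array(P);f=np.polyfit(P[:,1],P[:,0],1);print(z,"mid x=%.4f*y+%.2f"%tuple(f),P[:,2].round(1),np.polyval(f,[-23,0,102]))
col=m[:,212:222];e=[np.where(col[:,i])[0].max()+.5 for i in range(10)];print("end",cast(c,[[216,np.median(e)]],3,True),cast(c,[[285,np.where(m[:,285])[0].max()+.5]],3,True))
P=[]
b=mask(c,(95,120,60),(125,255,255),(215,85,300,225))
for r in range(115,160,6):
    x=np.where(b[r])[0];q=cast(c,[[x.min()-.5,r],[x.max()+.5,r]],100,True);P.append(np.r_[q.mean(0)[:2],np.linalg.norm(q[1]-q[0])])
P=np.array(P);f=np.polyfit(P[:,1],P[:,0],1);print("carrier mid",f,P[:,2].round(1),P[[0,-1]].round(1))
x=pts(b);print("nose",cast(c,x[x[:,1].argmin()],100,True))
t=dict(np.load("top2.npz"))
m=mask(t,(0,0,130),(180,60,255),(175,160,262,212));P=[]
for u in range(180,258,6):
    y=np.where(m[:,u])[0];P.append(cast(t,[[u,y.min()-.5],[u,y.max()+.5]],5).mean(0)[:2])
P=np.array(P);f=np.polyfit(P[:,1],P[:,0],1);print("top lane",f,np.polyval(f,[-23,102]))
```

```text
3 mid x=0.0524*y+545.95 [76.9 76.5 77.2 76.9 76.7 76.5 76.4 76.3 76.3 76.2 76.3 76.3] [544.74259444 545.94699998 551.28827672]
22 mid x=0.0524*y+546.29 [71.3 71.  71.5 71.3 71.1 70.9 70.8 70.7 70.7 70.7 70.7 70.8] [545.0844535  546.28885904 551.63013578]
end [[515.94963868 -20.43625214   3.        ]] [[575.66056053 -23.55201271   3.        ]]
carrier mid [5.65526765e-02 5.51667604e+02] [35.4 36.1 36.1 35.7 35.8 35.9 36.  36.1] [[549.6 -33.1  35.4]
 [548.5 -56.4  36.1]]
nose [[547.05498338 -19.35762891 100.        ]]
top lane [4.73149634e-02 5.46208924e+02] [545.12068008 551.03505051]
```

```bash
python3 -m pendant '[{"linear":[0,40,0],"twist":0},{"linear":[0,80,0],"twist":0},{"linear":[0,101,0],"twist":0},{"linear":[0,101,0],"twist":0},{"linear":[0,101,-25],"twist":0},{"linear":[0,101,-45],"twist":0},{"linear":[0,101,-60],"twist":0},{"linear":[0,101,-68],"twist":0},{"linear":[0,101,-73],"twist":0},{"linear":[0,101,-75],"twist":0},{"linear":[0,101,-75],"twist":0},{"linear":[0,101,-75],"twist":0}]'
python3 - <<'E'
from plant import bot
from h import *
o=bot.get_obs();print(o["time"],o["tool_pos"],o["tcp_rot"],o["contact_force"],o["grip_width"])
c=bot.capture("wrist");np.savez("w3.npz",**c);a=c["frame"]
c=bot.capture("scene");b=cv2.resize(c["frame"][120:240,170:320],(512,410),interpolation=2)
cv2.imwrite("pics/w3.png",np.hstack([a[:340],cv2.copyMakeBorder(b,0,0,0,0,0)[:340]])[:, 100:900])
E
```

```text
time: 7.55
tool_pos: [546.2, -2.2, 32.2]
tcp_rot: [3.142, -0.001, -0.048]
contact_force: [0.2, 0.5, -1.7]
grip_width: 23.7
7.55 [546.20190553  -2.18786107  32.16499889] [ 3.14150649e+00 -9.36049148e-04 -4.78204019e-02] [ 0.22022553  0.50430946 -1.70316186] 23.735700671637826
```

View pics/w3.png

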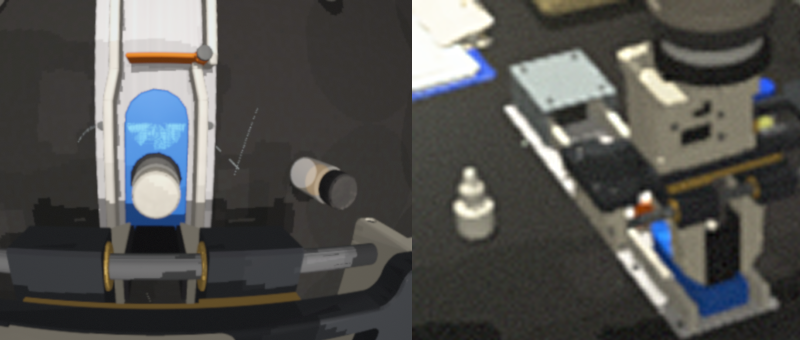

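The carrier is in the lane entry, centred between the walls, with its nose short of the shut flap (row 57). Next I'll set it down on the floor.

```bash
python3 -m pendant '[{"linear":[0,0,-1],"twist":0},{"linear":[0,0,-1.5],"twist":0},{"linear":[0,0,-2],"twist":0},{"linear":[0,0,-2],"twist":0},{"linear":[0,0,-2],"twist":0}]'
```

```text
time: 8.28
tool_pos: [545.9, -2.2, 29.8]
tcp_rot: [3.142, -0.0, -0.048]
contact_force: [0.2, -0.5, -2.3]
grip_width: 23.9
```

```bash
python3 -m pendant '[{"linear":[0,0,-0.4],"twist":0},{"linear":[0,0,-0.7],"twist":0},{"linear":[0,0,-0.7],"twist":0},{"linear":[0,0,-0.7],"twist":0}]'
```

```text
time: 8.78
tool_pos: [545.9, -2.2, 29.7]
tcp_rot: [3.142, -0.0, -0.048]
contact_force: [-2.3, 0.0, 5.3]
grip_width: 24.0
```

```bash
python3 -m pendant '[{"linear":[0,0,0.3],"twist":0},{"linear":[0.3,5,0.3],"twist":0},{"linear":[0.5,10,0.3],"twist":0},{"linear":[0.8,15,0.3],"twist":0},{"linear":[1,20,0.3],"twist":0},{"linear":[1.3,25,0.3],"twist":0},{"linear":[1.5,30,0.3],"twist":0},{"linear":[1.8,35,0.3],"twist":0},{"linear":[2,40,0.3],"twist":0}]'
python3 -m pendant '[{"linear":[0.3,5,0],"twist":0},{"linear":[0.5,10,0],"twist":0},{"linear":[0.8,15,0],"twist":0},{"linear":[1,20,0],"twist":0},{"linear":[1.3,25,0],"twist":0},{"linear":[1.5,30,0],"twist":0}]'
```

```text
time: 9.9
tool_pos: [548.2, 37.1, 29.7]
tcp_rot: [3.14, -0.001, -0.047]
contact_force: [-1.6, -8.7, 6.6]
grip_width: 24.2
time: 10.65
tool_pos: [549.4, 67.5, 29.7]
tcp_rot: [3.14, -0.0, -0.047]
contact_force: [-2.3, -6.8, 6.3]
grip_width: 23.6
```

```bash
python3 -m pendant '[{"linear":[0.2,5,0.4],"twist":0},{"linear":[0.5,10,0.4],"twist":0},{"linear":[0.7,15,0.4],"twist":0},{"linear":[1,20,0.4],"twist":0},{"linear":[1.2,25,0.4],"twist":0},{"linear":[1.5,30,0.4],"twist":0},{"linear":[1.7,35,0.4],"twist":0},{"linear":[2,40,0.4],"twist":0}]'
python3 -m pendant '[{"linear":[0.2,5,0],"twist":0},{"linear":[0.5,10,0],"twist":0},{"linear":[0.7,15,0],"twist":0},{"linear":[1,20,0],"twist":0},{"linear":[1.2,25,0],"twist":0},{"linear":[1.5,30,0],"twist":0},{"linear":[1.7,35,0],"twist":0},{"linear":[2,40,0],"twist":0},{"linear":[2,40,0],"twist":0}]'
```

```text
time: 11.65
tool_pos: [551.1, 108.0, 29.7]
tcp_rot: [3.141, 0.0, -0.048]
contact_force: [-1.8, -5.3, 5.7]
grip_width: 23.8
time: 12.78
tool_pos: [553.1, 148.6, 29.7]
tcp_rot: [-3.141, 0.0, -0.048]
contact_force: [-1.4, -1.0, 4.7]
grip_width: 23.6
```

```bash
python3 -m pendant '[{"linear":[0.2,4,0.4],"twist":0},{"linear":[0.4,8,0.4],"twist":0},{"linear":[0.6,12,0.4],"twist":0},{"linear":[0.8,15,0.4],"twist":0},{"linear":[0.9,18,0.4],"twist":0}]'
python3 -m pendant '[{"linear":[0.1,1,0],"twist":0},{"linear":[0.1,2,0],"twist":0},{"linear":[0.2,3,0],"twist":0},{"linear":[0.2,4,0],"twist":0}]'
```

```text
time: 13.4
tool_pos: [554.3, 166.3, 29.9]
tcp_rot: [-3.141, 0.0, -0.048]
contact_force: [-0.6, 0.1, -1.7]
grip_width: 23.7
time: 13.9
tool_pos: [554.5, 169.8, 30.2]
tcp_rot: [3.142, -0.0, -0.048]
contact_force: [0.3, -1.3, -2.9]
grip_width: 23.6
```

```bash
R='-m pendant'; python3 -m pendant '[{"linear":[0,1,-0.2],"twist":0},{"linear":[0.1,2,-0.3],"twist":0},{"linear":[0.2,3,-0.3],"twist":0},{"linear":[0.2,4,-0.3],"twist":0}]' | grep -E "pos|force"
python3 -m pendant '[{"linear":[0.1,1,0],"twist":0},{"linear":[0.1,2,0],"twist":0},{"linear":[0.2,3,0],"twist":0}]'| grep -E "pos|force"
```

```text
tool_pos: [554.7, 173.2, 29.9]
contact_force: [0.0, -5.1, -1.4]
tool_pos: [554.9, 175.7, 30.0]
contact_force: [-0.5, -8.7, 1.2]
```

```bash
for i in 1 ; do python3 -m pendant '[{"linear":[0,0,0],"twist":0},{"linear":[0,0,0],"twist":0},{"linear":[0,0,0],"twist":0}]' | grep -E "time|pos|force"; python3 -c "
from plant import bot;print(bot.get_obs()['contact_force'])"; done
```

```text
time: 15.15
tool_pos: [554.9, 175.7, 30.0]
contact_force: [-1.2, -6.6, 1.2]
[-1.20162793 -6.60024305  1.16845336]
```

```bash
python3 -m pendant '[{"linear":[0,0.7,0],"twist":0},{"linear":[0,0.7,0],"twist":0},{"linear":[0,0.7,0],"twist":0},{"linear":[0,0.7,0],"twist":0}]' | grep -E "time|pos|force"; python3 -m pendant '[{"linear":[0,0,0],"twist":0},{"linear":[0,0,0],"twist":0},{"linear":[0,0,0],"twist":0},{"linear":[0,0,0],"twist":0}]' | grep -E "time|pos|force";python3 -m pendant '[{"linear":[0,0,0],"twist":0},{"linear":[0,0,0],"twist":0},{"linear":[0,0,0],"twist":0},{"linear":[0,0,0],"twist":0}]' | grep -E "time|pos|force"
```

```text
time: 15.65
tool_pos: [554.9, 176.2, 30.0]
contact_force: [-0.3, -7.5, 1.0]
time: 16.15
tool_pos: [554.9, 176.2, 30.0]
contact_force: [-0.9, -7.9, 0.9]
time: 16.65
tool_pos: [554.9, 176.2, 30.0]
contact_force: [-1.3, -8.5, 1.2]
```

```bash
python3 -m pendant '[{"linear":[0,0,0],"twist":0},{"linear":[0,0,0],"twist":0},{"linear":[0,0,0],"twist":0},{"linear":[0,0,0],"twist":0},{"linear":[0,0,0],"twist":0},{"linear":[0,0,0],"twist":0}]' 100; python3 -m pendant '[{"linear":[0,0,5],"twist":0},{"linear":[0,0,15],"twist":0},{"linear":[0,0,35],"twist":0},{"linear":[0,0,70],"twist":0},{"linear":[0,0,110],"twist":0},{"linear":[0,0,150],"twist":0},{"linear":[-20,-60,170],"twist":0},{"linear":[-40,-110,170],"twist":0},{"linear":[-60,-140,170],"twist":0},{"linear":[-60,-140,170],"twist":0},{"linear":[-60,-140,170],"twist":0},{"linear":[-60,-140,170],"twist":0}]'
python3 - <<'E'
from plant import bot
from h import *
c=bot.capture("wrist");np.savez("w4.npz",**c);a=c["frame"]
c=bot.capture("scene");np.savez("s4.npz",**c);b=cv2.resize(c["frame"][120:240,170:320],(425,340),interpolation=2)
cv2.imwrite("pics/w4.png",np.hstack([a[:340,70:440],b]))
E
```

```text
time: 17.4
tool_pos: [554.9, 177.5, 29.8]
tcp_rot: [-3.142, -0.0, -0.048]
contact_force: [0.3, -0.0, -0.3]
grip_width: 56.0
time: 18.9
tool_pos: [495.4, 38.3, 200.0]
tcp_rot: [-3.141, -0.001, -0.047]
contact_force: [-0.1, 0.6, -0.1]
grip_width: 55.6
```

View pics/w4.png

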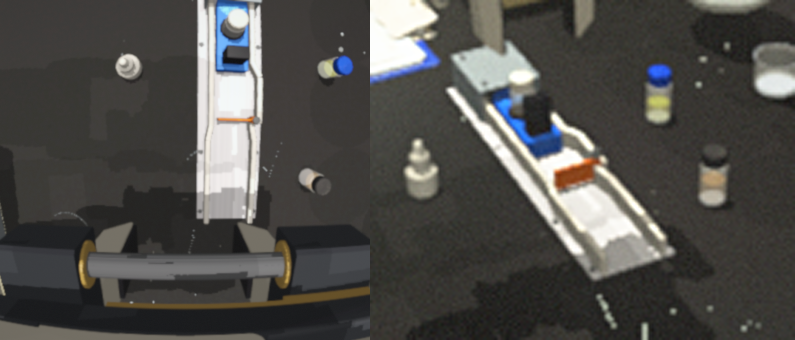

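The carrier stands upright with its nose under the hood. The flap is shut across the lane behind it, at (236,120) in the wrist view. All three bystanders are standing where they were, and the gripper is clear. Handing in.

```bash
python3 -c "
from plant import bot;print(bot.get_obs()['time'],bot.close_job())"
```

```text
the job is handed in; nothing more can be done
19.0 None
```

I placed the carrier in the lane entry nose first, pushed it through the flap and under the hood to the buffer, then released it and lifted clear. The job was handed in at 19.0 s, and no verdict was reported.

- **Push:** The push force stayed under about 9 N through the flap and lane. While free-sliding near the hood, the carrier was probably lifted a few tenths of a millimetre off the floor for under a second. I lowered it again just before it met the buffer.
- **Buffer:** It first touched at about TCP y = 172 mm. I pressed it about 4 mm of its 10 mm travel, and held readings of 7.5, 7.9 and 8.5 N for a little over 1 s. Before that there was a short hold that read 6.6 N at its end.
- **Last checks:** The final pictures show the carrier upright, the flap shut behind it, and the dropper and both vials standing with no visible shift. I judged the bystanders by eye and did not re-measure their positions. The robot was clear, with near-zero contact force.
- **Disagreement:** The top and wrist cameras differed by about 2° on the carrier's initial direction, which did not affect the grasp.

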